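# Put the tiling tools back in their own foam cut-outs

## Robot

A 7-joint arm with a two-finger parallel gripper is mounted at the origin on the work surface. World frame = base frame: x ahead of the robot, y to its left, z up, the work surface at z = 0. Lengths are in mm, angles in rad, forces in N, time in s.
With the tool pointing down it reaches from about 425 to 1025 mm from the base axis. Payload 9.4 kg.
Tool frame: the origin (TCP) lies on the centre line of the jaws, within the pads' length; the fingertips stand 25 mm ahead of it and the grasp point (between the pads) lies 6 mm ahead of it; z points along the fingers, y is the direction in which the jaws open and shut (so a half turn about z gives the same grasp; the last joint's range is limited). The gripper opens to 93 mm and grips with 3 to 60 N. Pads are 15 mm wide; open, the fingers measure 128 mm over their backs; the gripper's body (75 mm by 188 mm) begins 65 mm behind the grasp point.
Start: joints at [1.135, 0.599, -0.003, 1.599, 0.002, 0.943, -0.08], TCP at [254.576, -678.834, 243.618] pointing down, gripper open.
Joint ranges: [-2.57, 2.57], [-0.35, 1.97], [-1.29, 1.29], [0.11, 2.56], [-1.05, 4.19], [0.11, 1.86], [-2.63, 2.63]. Speed limits (rad/s): [2.22, 2.22, 3.01, 3.01, 3.14, 3.14, 3.14].

## Interface

Orientations are given as a unit quaternion [x, y, z, w].
In Python, from rig import manip, read_camera, close_job, recognise, silhouettes gives the robot as it stands.
- The arm moves only by the tool carry_out, never from a script. Its argument "plan" is a list of rows, each an object of numbers: "dx", "dy", "dz": the shift along the world's x, y, z in cm; "ax", "ay", "az": the turn, a rotation vector about the world's x, y, z in rad; "hand": the finger opening in cm, from 0 to 9.3. A call has 1 to 8 rows; each row shifts and turns the commanded pose from where the row before left it; what a row does not reach is not made up. A row lasts 1/10 s, in which the tool goes at most 50 mm and 8.59 degrees, less where a joint would pass 70% of its speed; a pose out of reach is approached as far as the arm can. A call is refused whole if a number of a shift passes 5 or a number of a turn 0.15, either way. A call with a gripper value outside its range is refused whole. The fingers move at their own pace and stop on an object; "squeeze" is the grip in N (left out, the last holds). Time passes only in rows, so rows that do not move let the fingers close. It gives the time, the measured TCP pose, the force and the opening at its end, in the units of the state.
- manip.get_obs(): the state, without advancing time (a new reading comes with each control period).
- read_camera(name): name is "scene" or "top"; returns a dict with "color" (420x560x3 uint8, blue, green, red), "camera_matrix" (3x3 intrinsics, pixels), "k1" (the pictures are not rectified: a ray, as slopes to the right and down, at radius r is drawn at 1 + k1 r^2 times it, then the intrinsics apply), "pose" (4x4, takes a point from camera to world coordinates). Camera axes: x right, y up, looking along -z (the intrinsics and any distortion apply to the point x, -y, -z); pixel columns grow to the right and rows downward; lengths in mm; the calibration is good to about 2 mm. A picture is of the moment at which its call begins. There is no depth.
- close_job(): hands the job in, once; it reports no verdict.
Trained networks look in a picture, given as the dict that the camera call returned (one of the last four; its "shot" number tells which), for a name from the list of things; names that differ only in an ending like _2 or _b are one class to them, and where a whole thing is asked for, a point or a joint stands for the part that bears it (a point fixed in the world has none). Each returns a list of dicts, best first, with "p" (0 to 1); they miss things now and then, are a little off and sometimes report something else, mostly with a low value. They report only what shows in the picture. A call takes as long as a camera call. They do not tell look-alikes from the thing itself.
- recognise(label, picture): "rect" ([left, top, width, height] in pixels, round what is visible of it).
- silhouettes(label, picture): "mask" (420x560 bool, what is visible of it) and "rect" ([left, top, width, height] in pixels, round what is visible of it).
The state is a dict: "clock": time; "joint_positions": joint angles; "dq": joint speeds; "joint_efforts": joint torques, N m; "eef_pos": TCP position; "ee_rot": TCP orientation; "force": force on the tool from outside, world axes, zero at the start; "torque": the same for the moment, N m; "gripper_width": opening from 0.0 (shut) to 1.0 (fully open).
Only numpy, scipy, OpenCV 4.12 (cv2) and the standard library are available. Lean on these libraries where they do the work, as an engineer would, in place of code of your own. Each camera call takes 0.05 s, during which the arm holds its last target. There are 200 camera calls.

## Task

The three tiling tools in the chest's top tray were put back in the wrong foam inserts, each lying on another's place. Swap them round so that the float, the pry bar and the glass jar each sit fully down in the cut-out that has their own shape; the bare white tile is free to stand one on meanwhile. Never tip or drop the glass jar, and leave the mug, tape measure and spirit level where they are.

Things in the scene. Friction and masses are not known exactly. Their poses are not given: they have to be found in the camera images.
- float: Grey hard silicone float. Origin: centre of its underside; x along its length and handle, z up. Pad 170 x 80 mm, 10 mm thick; above it a plate (to 14 mm), two posts and a straight handle 124 mm long (x), 28 mm wide (y), 44 to 70 mm above the underside. About 0.28 kg. Starts flat on top of bar_insert, roughly along it. May go home either way round.
- pry_bar: Short chrome pry bar lying flat, 200 mm long. Origin: centre of its underside, at mid-length (its balance point); x along its length, z up. Straight shank 14 mm wide and high over the middle 120 mm; flat blade 30 mm wide at the -x end, claw curving up to 43 mm high, 28 mm wide, at the +x end. About 0.32 kg. Starts flat on top of jar_insert, roughly along it. Either way round is right.
- jar: Closed clear glass jar of white tile spacers, upright. Origin: centre of its underside, z up. Body 56 mm in diameter up to 62 mm, then a steel lid 53 mm in diameter, 80 mm high in all. About 0.22 kg. Starts standing on the floor of float_insert's cut-out, up to 32 mm off its middle.
- float_insert: Black foam insert, 240 x 130 x 30 mm, fixed flat in the tray. Origin: centre of its underside; x along its length. The float's place: a rectangular cut-out 186 mm (x) by 96 mm (y), centred, 12 mm deep, its floor 18 mm above the insert's underside.
- bar_insert: Black foam insert, 240 x 130 x 30 mm, fixed flat in the tray. Origin: centre of its underside; x along its length. The pry bar's place: a dog-bone cut-out 216 mm long (x), centred, 10 mm deep, its floor 20 mm above the underside; 30 mm wide at the shank, 46 mm wide over the last 54 mm at each end. A finger slot, 52 mm (x), 20 mm deep, crosses its middle from side to side.
- jar_insert: Black foam insert, 240 x 130 x 30 mm, fixed flat in the tray. Origin: centre of its underside; x along its length. The jar's place: a round pocket 72 mm in diameter, centred, 20 mm deep, its floor 10 mm above the underside.
- tile: Bare white ceramic tile, 150 x 150 x 8 mm, loose, flat on the tray's floor in the slot beside or between the inserts; empty at the start. Origin: centre of its underside, z up. The tray's floor is 2 mm above the work surface and its rim 29 mm.
- mug: Blue ceramic mug, 80 mm in diameter, 92 mm high, beyond the tray. Origin: centre of its underside. Leave alone.
- tape_measure: Black tape measure lying flat, 74 x 68 x 36 mm, on the chest to the right (-y) of the tray. Origin: centre of its underside. Leave alone.
- level: Short aluminium spirit level, 230 mm long (y), 26 mm wide, 48 mm high, standing beyond the tray. Origin: centre of its underside. Leave alone.
Things that resemble listed ones, but are neither listed nor needed, are in the scene too. What is shaped like the float but orange or purple is not meant. Leave any green look-alike of the jar alone.

How it is judged:
By the outcome, as a careful person would: the job done as asked, in the order asked, and still so for the second after the job is handed in, with the robot touching nothing.
It also fails if it takes over 112 s, if anything falls off the work surface, if the arm or the gripper's body presses on something with over 40 N, if the wrist force passes 120 N, or if a joint passes its speed limit or range.

## Working session

There is one attempt and no reset: what is moved stays moved. The work goes in short steps, Python scripts to look and compute and a tool call to move; the robot and the scene stay as the last step left them, time stands still between calls to the robot, and variables do not carry over. Pictures are saved under pics/ and viewed, on a budget of 14 in all, crops included, one or two more only if the job needs it, and the job is handed in when it is done.

Besides the shell and the picture viewer there is one more tool, called after ">>>" by a JSON object that holds its "method" and its "body", one argument or row to a line. carry_out: Moves the arm, as the interface text tells. Its arguments: {"type":"object","properties":{"plan":{"type":"array"},"squeeze":{"type":"number"}},"required":["plan"]}

```bash
ls; mkdir -p pics; cat > h.py <<'E'
import numpy as np, cv2
from rig import manip, read_camera, close_job, recognise, silhouettes
def ray(c,u,v):
    K=np.array(c["camera_matrix"]);k=c["k1"]
    d=np.array([(u-K[0,2])/K[0,0],(v-K[1,2])/K[1,1]]);s=d.copy()
    for _ in range(30): s=d/(1+k*(s@s))
    P=np.array(c["pose"]);return P[:3,3],P[:3,:3]@np.array([s[0],-s[1],-1])
def at(c,u,v,z):
    o,d=ray(c,u,v);return o+d*(z-o[2])/d[2]
def proj(c,p):
    K=np.array(c["camera_matrix"]);P=np.array(c["pose"])
    q=P[:3,:3].T@(np.array(p,float)-P[:3,3]);s=np.array([q[0],-q[1]])/-q[2]
    s=s*(1+c["k1"]*(s@s));return np.array([K[0,0]*s[0]+K[0,2],K[1,1]*s[1]+K[1,2]])
E
python3 - <<'E'
from h import *
for n in ("scene","top"):
    c=read_camera(n);cv2.imwrite(f"pics/{n}0.png",c["color"])
    print(n,np.round(c["pose"],3).tolist(),np.round(c["camera_matrix"],1).tolist(),c["k1"])
    for l in "float pry_bar jar float_insert bar_insert jar_insert tile mug tape_measure level".split():
        for r in silhouettes(l,c)[:4]:
            m=r["mask"].astype(np.uint8);pt=cv2.findNonZero(m)
            R=cv2.minAreaRect(pt) if pt is not None else None
            print(l,round(r["p"],2),np.round(r["rect"]).tolist(),[np.round(x,1).tolist() for x in R] if R else '')
print(manip.get_obs())
E
```

```text
pics
scene [[0.419, -0.623, 0.661, 1113.978], [0.908, 0.292, -0.301, -411.164], [-0.006, 0.726, 0.688, 708.012], [0.0, 0.0, 0.0, 1.0]] [[397.7, 0.0, 279.1], [0.0, 397.7, 206.3], [0.0, 0.0, 1.0]] -0.05119818555199283
float 0.89 [276.0, 192.0, 63.0, 69.0] [[306.1, 223.3], [69.9, 35.8], 53.8]
float 0.84 [70.0, 206.0, 72.0, 69.0] [[104.4, 239.7], [38.7, 76.3], 40.1]
float 0.81 [142.0, 157.0, 69.0, 29.0] [[177.5, 169.9], [65.2, 31.2], 4.6]
pry_bar 0.92 [206.0, 217.0, 50.0, 59.0] [[229.0, 243.9], [65.1, 14.5], 50.9]
jar 0.81 [362.0, 176.0, 26.0, 36.0] [[373.3, 193.0], [23.2, 36.1], 12.5]
jar 0.77 [432.0, 184.0, 31.0, 41.0] [[446.3, 203.4], [24.7, 38.4], 22.6]
float_insert 0.69 [329.0, 181.0, 97.0, 82.0] [[376.5, 215.6], [97.1, 58.0], 58.3]
bar_insert 0.8 [258.0, 189.0, 94.0, 89.0] [[305.5, 232.0], [95.9, 58.1], 60.5]
jar_insert 0.7 [191.0, 208.0, 92.0, 100.0] [[235.2, 253.5], [94.9, 64.8], 66.4]
jar_insert 0.18 [427.0, 235.0, 50.0, 59.0] [[448.9, 262.2], [40.2, 58.6], 26.6]
tile 0.86 [368.0, 156.0, 77.0, 48.0] [[406.0, 178.0], [62.9, 42.9], 44.0]
mug 0.55 [425.0, 239.0, 50.0, 54.0] [[448.9
[... 1505 characters left out ...]
ray([ 1.13525085,  0.59930027, -0.00248509,  1.59938164,  0.00179044,
        0.94290142, -0.07977051]), 'dq': array([ 7.47380074e-04, -1.25274342e-03, -7.74870109e-04,  2.19744255e-05,
       -4.89967611e-05,  9.21043403e-06, -1.52289867e-04]), 'joint_efforts': array([-2.44025578e-03, -7.64864445e+01,  1.49620626e+00, -2.52710420e+01,
       -5.22392755e-02,  1.05674207e-02,  1.59637892e-05]), 'eef_pos': array([ 254.6069157 , -678.83308514,  243.62431883]), 'ee_rot': array([ 9.83943906e-01,  1.78477978e-01, -2.13436370e-05,  1.15941770e-05]), 'force': array([ 0.14586736,  0.38126588, -0.07391892]), 'torque': array([ 0.00294949, -0.01776984, -0.00668157]), 'gripper_width': 1.004012428907164}
```

View both.

View pics/scene0.png

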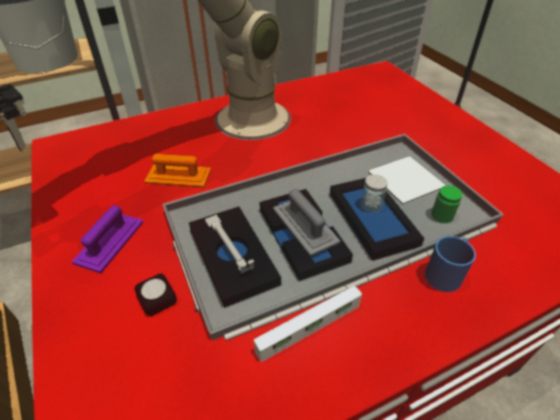

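View pics/top0.png

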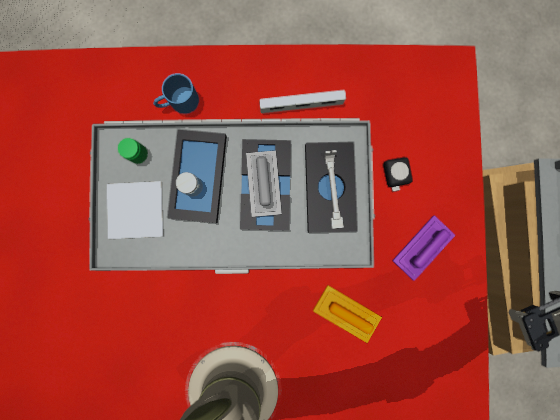

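```bash
cat >> h.py <<'E'
def pose_from_mask(c,m,z,minor=False):
    m=cv2.morphologyEx(m.astype(np.uint8),cv2.MORPH_OPEN,np.ones((3,3)))
    n,l,s,_=cv2.connectedComponentsWithStats(m);m=(l==1+np.argmax(s[1:,4])).astype(np.uint8)
    cs,_=cv2.findContours(m,cv2.RETR_EXTERNAL,cv2.CHAIN_APPROX_NONE)
    p=np.array([at(c,u,v,z)[:2] for u,v in cs[0][:,0]],np.float32)
    (x,y),(w,h),a=cv2.minAreaRect(p)
    if w<h: a+=90;w,h=h,w
    return x,y,(a+90)%180-90,w,h
def boxpts(x,y,a,L,W,z):
    a=np.radians(a);C=np.array([[np.cos(a),-np.sin(a)],[np.sin(a),np.cos(a)]])
    return [(*(C@np.array([sx*L/2,sy*W/2])+[x,y]),z) for sx,sy in((1,1),(1,-1),(-1,-1),(-1,1))]
def draw(c,im,pts,s,off,col):
    q=np.array([(proj(c,p)-off)*s for p in pts]);cv2.polylines(im,[np.int32(q*16)],True,col,1,cv2.LINE_AA,4)
E
python3 - <<'E'
from h import *
c=read_camera("top");t=c
E={}
def best(l,near):
    rs=silhouettes(l,t);rs=[r for r in rs if np.hypot(r["rect"][0]+r["rect"][2]/2-near[0],r["rect"][1]+r["rect"][3]/2-near[1])<25]
    return rs[0]["mask"] if rs else None
for l,n,z in (("float_insert",(196,176),32),("bar_insert",(265,185),32),("jar_insert",(331,187),32),("float",(264,183),42),("pry_bar",(333,189),46)):
    m=best(l,n)
    if m is None: print(l,"none");continue
    E[l]=pose_from_mask(t,m,z);print(l,np.round(E[l],1))
# tile by brightness, jar lid
g=t["color"].min(2)
m=np.zeros(g.shape,np.uint8);m[175:245,98:168]=(g[175:245,98:168]>165);E["tile"]=pose_from_mask(t,m,10);print("tile",np.round(E["tile"],1))
m=best("jar",(188,183));pt=cv2.findNonZero(m.astype(np.uint8));(u,v),r=cv2.minEnclosingCircle(pt);print("jar mask",u,v,r,at(t,u,v,100))
cr=cv2.resize(g[165:205,165:212],None,fx=8,fy=8,interpolation=cv2.INTER_CUBIC)
print(cv2.HoughCircles(cr,cv2.HOUGH_GRADIENT,1,50,param1=100,param2=20,minRadius=60,maxRadius=120))
s=4;off=np.array([95,120]);im=cv2.resize(t["color"][120:270,95:375],None,fx=2.85,fy=2.85,interpolation=cv2.INTER_CUBIC)
S=2.85
for l,L,W,z in (("float_insert",240,130,32),("bar_insert",240,130,32),("jar_insert",240,130,32),("float",170,80,42),("pry_bar",200,14,46),("tile",150,150,10)):
    if l in E: draw(t,im,boxpts(*E[l][:3],L,W,z),S,off,(0,255,0))
for a,b in (("float_insert",(186,96)),("bar_insert",(216,46))):
    draw(t,im,boxpts(*E[a][:3],*b,32),S,off,(0,255,255))
cv2.imwrite("pics/ov.png",im)
E
```

```text
float_insert [575.5  89.3  -6.1 240.9 135.2]
bar_insert [549.7 -92.4  -1.9 240.2 129.6]
jar_insert [ 541.2 -266.     0.8  240.   133.2]
float [550.6 -87.8   4.4 169.9  79.9]
pry_bar [ 533.1 -271.9    4.   201.2   27.4]
tile [487.3 263.6   2.  149.9 147.9]
jar mask 188.5 184.5 13.729630470275879 [542.28006208  96.1465357  100.        ]
[[[167.5 142.5  82.1]]]
```

View pics/ov.png

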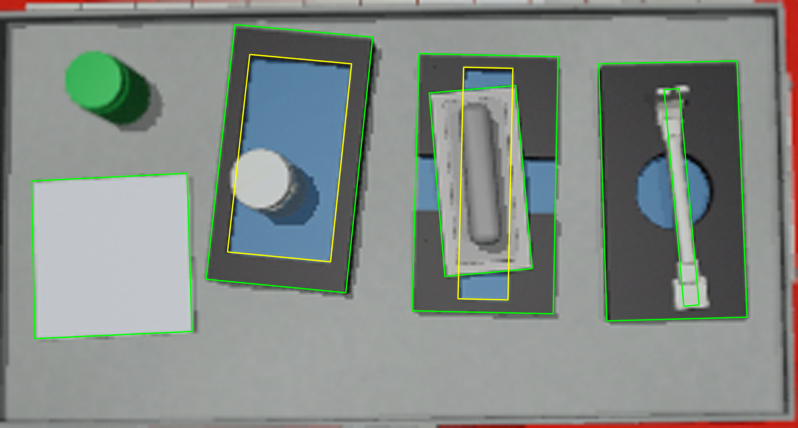

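Top view: three float-shaped things at (264,183) grey, on the bar insert, and at (424,248) purple and (347,314) orange. Only the grey one fits. Jars: the clear one with the pale lid at (187,183) is in the float insert. The green one at (130,150) is the look-alike and stays put. The overlay crop confirms both choices.

The fitted rectangles match the given sizes (240x130, 170x80, 150x150). Next I move over the clear jar.

>>> {"method": "carry_out", "body": {
  "plan": [
    {"dx": 1.5,"dy": 3.9,"az": -0.02,"hand": 9.3},
    {"dx": 1.5,"dy": 3.9,"az": -0.02},
    {"dx": 1.5,"dy": 3.9,"az": -0.02},
    {"dx": 1.5,"dy": 3.9,"az": -0.02},
    {"dx": 1.5,"dy": 3.9,"az": -0.02},
    {"dx": 1.5,"dy": 3.9,"az": -0.02},
    {"dx": 1.5,"dy": 3.9,"az": -0.02},
    {"dx": 1.5,"dy": 3.9,"az": -0.02}
  ]
}}

```text
invalid input at $.plan[0]: expected keys dx, dy, dz, ax, ay, az, hand
```

>>> {"method": "carry_out", "body": {
  "plan": [
    {"dx": 1.5,"dy": 3.9,"az": -0.02},
    {"dx": 1.5,"dy": 3.9,"az": -0.02},
    {"dx": 1.5,"dy": 3.9,"az": -0.02},
    {"dx": 1.5,"dy": 3.9,"az": -0.02},
    {"dx": 1.5,"dy": 3.9,"az": -0.02},
    {"dx": 1.5,"dy": 3.9,"az": -0.02},
    {"dx": 1.5,"dy": 3.9,"az": -0.02},
    {"dx": 1.5,"dy": 3.9,"az": -0.02}
  ]
}}

```text
invalid input at $.plan[0]: expected keys dx, dy, dz, ax, ay, az, hand
```

>>> {"method": "carry_out", "body": {
  "plan": [
    {"dx": 1.5,"dy": 3.9},
    {"dx": 1.4,"dy": 3.9},
    {"dx": 1.3,"dy": 3.9},
    {"dx": 1.0,"dy": 3.8},
    {"dz": 0},
    {"dz": 0},
    {"dz": 0}
  ]
}}

```text
invalid input at $.plan[0]: expected keys dx, dy, dz, ax, ay, az, hand
```

```bash
cat >> h.py <<'E'
def st():
    o=manip.get_obs();q=o["ee_rot"];from scipy.spatial.transform import Rotation as R
    M=R.from_quat(q).as_matrix()
    print("t",round(o["clock"],2),"pos",np.round(o["eef_pos"],1),"jaw",round(float(np.degrees(np.arctan2(M[1,1],M[0,1]))),1),"down",np.round(M[:,2],3),"w",round(o["gripper_width"]*93,1),"F",np.round(o["force"],1),"q7",round(o["joint_positions"][6],2))
    return o
E
python3 - <<'E'
from h import *
st()
c=read_camera("scene");j=[r for r in silhouettes("jar",c) if abs(r["rect"][0]-362)<20]
for r in j: print(r["p"],r["rect"])
for zz,off in ((20,0),(100,0)):
    pass
# reprojection of candidate jar (547,101): lid-top centre, base centre
for p in ((547,101,100),(547,101,20)): print(np.round(proj(c,p),1))
a=np.linspace(0,2*np.pi,60)
hull=np.array([proj(c,(547+r*np.cos(t),101+r*np.sin(t),z)) for z,r in((100,26.5),(82,28),(20,28)) for t in a],np.float32)
print(cv2.boundingRect(hull))
t=read_camera("top");g=t["color"]
blue=((g[:,:,0]>120)&(g[:,:,2]<120)).astype(np.uint8)
n,l,s,ce=cv2.connectedComponentsWithStats(blue)
for i in range(1,n):
    if s[i,4]>60: print(s[i],np.round(ce[i],1))
im=c["color"][130:290,160:480].copy();im=cv2.resize(im,None,fx=2.5,fy=2.5,interpolation=cv2.INTER_CUBIC)
E2=dict(fi=(575.5,92,-6.1),bi=(549.7,-92.4,-1.9),ji=(541.2,-267.6,.8))
for k,e in E2.items(): draw(c,im,boxpts(*e,240,130,32),2.5,np.array([160,130]),(0,255,0))
draw(c,im,boxpts(550.6,-87.8,4.4,170,80,42),2.5,np.array([160,130]),(0,255,255))
draw(c,im,boxpts(550.6,-87.8,4.4,124,28,102),2.5,np.array([160,130]),(0,255,255))
draw(c,im,boxpts(533.1,-271.9,4,200,14,46),2.5,np.array([160,130]),(0,255,255))
for z,r in((100,26.5),(20,28)): draw(c,im,[(547+r*np.cos(t_),101+r*np.sin(t_),z) for t_ in a],2.5,np.array([160,130]),(0,0,255))
cv2.imwrite("pics/ov2.png",im)
E
```

```text
t 1.45 pos [ 254.6 -678.8  243.6] jaw -69.4 down [-0. -0. -1.] w 92.9 F [ 0.2 -0.3  0.9] q7 -0.08
0.66 [361.4, 176.6, 24.8, 35.9]
[375.7 180.6]
[370.6 205. ]
(359, 173, 28, 40)
[154  74  39  30 290] [178.4  93.2]
[ 176  141   42   71 1822] [198.1 173.2]
[258 145  17   7  93] [265.5 148. ]
[241 175   9  19 124] [244.9 184.9]
[279 177  12  18 179] [284.6 185.3]
[318 176  13  24 227] [324.8 187.7]
[335 176   9  23 126] [338.6 186.3]
[257 217  17   9 141] [265.3 220.8]
```

View pics/ov2.png

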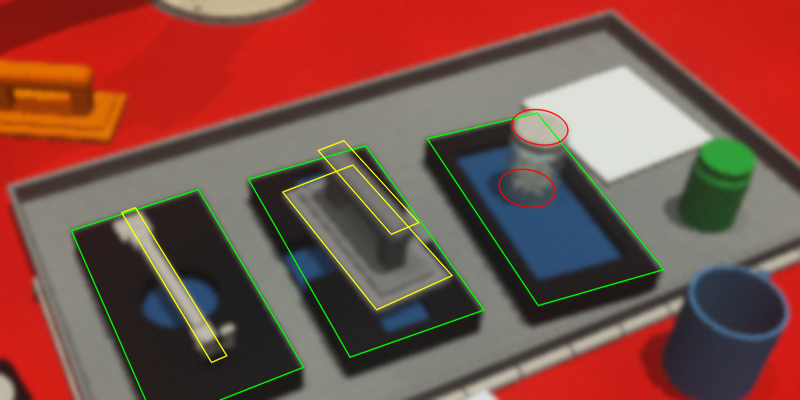

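The calls were refused because each row needs every key. The overlay agrees with the picture in both cameras: jar lid at about (537,127) in the crop, and the insert outlines fit. I resend the moves.

>>> {"method": "carry_out", "body": {
  "plan": [
    {"dx": 1.5,"dy": 3.9,"dz": 0,"ax": 0,"ay": 0,"az": -0.02,"hand": 9.3},
    {"dx": 1.5,"dy": 3.9,"dz": 0,"ax": 0,"ay": 0,"az": -0.02,"hand": 9.3},
    {"dx": 1.5,"dy": 3.9,"dz": 0,"ax": 0,"ay": 0,"az": -0.02,"hand": 9.3},
    {"dx": 1.5,"dy": 3.9,"dz": 0,"ax": 0,"ay": 0,"az": -0.02,"hand": 9.3},
    {"dx": 1.5,"dy": 3.9,"dz": 0,"ax": 0,"ay": 0,"az": -0.02,"hand": 9.3},
    {"dx": 1.5,"dy": 3.9,"dz": 0,"ax": 0,"ay": 0,"az": -0.02,"hand": 9.3},
    {"dx": 1.5,"dy": 3.9,"dz": 0,"ax": 0,"ay": 0,"az": -0.02,"hand": 9.3},
    {"dx": 1.5,"dy": 3.9,"dz": 0,"ax": 0,"ay": 0,"az": -0.02,"hand": 9.3}
  ]
}}

```text
clock: 2.4
eef_pos: [375.1, -365.3, 243.9]
ee_rot: [0.995, 0.099, 0.0, 0.0]
force: [1.0, -0.1, -0.4]
gripper_width: 0.998
```

>>> {"method": "carry_out", "body": {
  "plan": [
    {"dx": 1.5,"dy": 3.9,"dz": 0,"ax": 0,"ay": 0,"az": -0.02,"hand": 9.3},
    {"dx": 1.5,"dy": 3.9,"dz": 0,"ax": 0,"ay": 0,"az": -0.02,"hand": 9.3},
    {"dx": 1.5,"dy": 3.9,"dz": 0,"ax": 0,"ay": 0,"az": -0.02,"hand": 9.3},
    {"dx": 1.5,"dy": 3.9,"dz": 0,"ax": 0,"ay": 0,"az": -0.02,"hand": 9.3},
    {"dx": 1.5,"dy": 3.9,"dz": 0,"ax": 0,"ay": 0,"az": -0.02,"hand": 9.3},
    {"dx": 1.5,"dy": 3.9,"dz": 0,"ax": 0,"ay": 0,"az": -0.02,"hand": 9.3},
    {"dx": 1.5,"dy": 3.9,"dz": 0,"ax": 0,"ay": 0,"az": -0.02,"hand": 9.3},
    {"dx": 1.5,"dy": 3.9,"dz": 0,"ax": 0,"ay": 0,"az": -0.02,"hand": 9.3}
  ]
}}

```text
clock: 3.2
eef_pos: [495.1, -53.2, 243.9]
ee_rot: [1.0, 0.019, 0.0, 0.0]
force: [0.3, -0.0, -0.1]
gripper_width: 0.997
```

>>> {"method": "carry_out", "body": {
  "plan": [
    {"dx": 1.5,"dy": 3.9,"dz": 0,"ax": 0,"ay": 0,"az": 0,"hand": 9.3},
    {"dx": 1.4,"dy": 3.9,"dz": 0,"ax": 0,"ay": 0,"az": 0,"hand": 9.3},
    {"dx": 1.3,"dy": 3.9,"dz": 0,"ax": 0,"ay": 0,"az": 0,"hand": 9.3},
    {"dx": 1.0,"dy": 3.8,"dz": 0,"ax": 0,"ay": 0,"az": 0,"hand": 9.3},
    {"dx": 0,"dy": 0,"dz": 0,"ax": 0,"ay": 0,"az": 0,"hand": 9.3},
    {"dx": 0,"dy": 0,"dz": 0,"ax": 0,"ay": 0,"az": 0,"hand": 9.3}
  ]
}}

```text
clock: 3.8
eef_pos: [546.5, 100.9, 243.5]
ee_rot: [1.0, 0.02, -0.0, 0.0]
force: [-0.7, -1.2, -0.4]
gripper_width: 1.002
```

```bash
python3 - <<'E'
from h import *
st()
E
```

```text
t 3.8 pos [546.5 100.9 243.5] jaw -87.7 down [-0. -0. -1.] w 93.1 F [-0.7 -1.2 -0.4] q7 -1.83
```

>>> {"method": "carry_out", "body": {
  "plan": [
    {"dx": 0,"dy": 0,"dz": -3,"ax": 0,"ay": 0,"az": 0,"hand": 9.3},
    {"dx": 0,"dy": 0,"dz": -3,"ax": 0,"ay": 0,"az": 0,"hand": 9.3},
    {"dx": 0,"dy": 0,"dz": -3,"ax": 0,"ay": 0,"az": 0,"hand": 9.3},
    {"dx": 0,"dy": 0,"dz": -3,"ax": 0,"ay": 0,"az": 0,"hand": 9.3},
    {"dx": 0,"dy": 0,"dz": -2,"ax": 0,"ay": 0,"az": 0,"hand": 9.3},
    {"dx": 0,"dy": 0,"dz": -2,"ax": 0,"ay": 0,"az": 0,"hand": 9.3},
    {"dx": 0,"dy": 0,"dz": -2,"ax": 0,"ay": 0,"az": 0,"hand": 9.3},
    {"dx": 0,"dy": 0,"dz": 0,"ax": 0,"ay": 0,"az": 0,"hand": 9.3}
  ]
}}

```text
clock: 4.6
eef_pos: [545.3, 98.1, 61.8]
ee_rot: [1.0, 0.018, -0.002, 0.001]
force: [0.5, 0.5, 0.3]
gripper_width: 1.002
```

>>> {"method": "carry_out", "body": {
  "plan": [
    {"dx": 0,"dy": 0,"dz": 0,"ax": 0,"ay": 0,"az": 0,"hand": 8},
    {"dx": 0,"dy": 0,"dz": 0,"ax": 0,"ay": 0,"az": 0,"hand": 7},
    {"dx": 0,"dy": 0,"dz": 0,"ax": 0,"ay": 0,"az": 0,"hand": 6},
    {"dx": 0,"dy": 0,"dz": 0,"ax": 0,"ay": 0,"az": 0,"hand": 5},
    {"dx": 0,"dy": 0,"dz": 0,"ax": 0,"ay": 0,"az": 0,"hand": 4},
    {"dx": 0,"dy": 0,"dz": 0,"ax": 0,"ay": 0,"az": 0,"hand": 4},
    {"dx": 0,"dy": 0,"dz": 0,"ax": 0,"ay": 0,"az": 0,"hand": 4},
    {"dx": 0,"dy": 0,"dz": 0,"ax": 0,"ay": 0,"az": 0,"hand": 4}
  ],
  "squeeze": 15
}}

```text
clock: 5.4
eef_pos: [546.9, 100.6, 64.2]
ee_rot: [1.0, 0.02, 0.0, -0.0]
force: [-0.7, 0.9, 6.1]
gripper_width: 0.597
```

```bash
python3 - <<'E'
from h import *
st()
c=read_camera("scene");cv2.imwrite("pics/g1.png",cv2.resize(c["color"][130:250,290:490],None,fx=3,fy=3,interpolation=cv2.INTER_CUBIC))
E
```

```text
t 5.4 pos [546.9 100.6  64.2] jaw -87.8 down [ 0.001  0.    -1.   ] w 55.5 F [-0.7  0.9  6.1] q7 -1.86
```

View pics/g1.png

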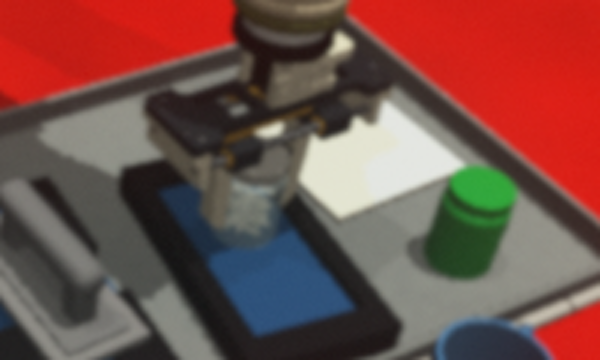

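The jar is held between the pads, with a reading of 55.5 mm against its 56 mm diameter, and it is upright. I lift it and carry it to the tile.

>>> {"method": "carry_out", "body": {
  "plan": [
    {"dx": 0,"dy": 0,"dz": 1,"ax": 0,"ay": 0,"az": 0,"hand": 4},
    {"dx": 0,"dy": 0,"dz": 2,"ax": 0,"ay": 0,"az": 0,"hand": 4},
    {"dx": 0,"dy": 0,"dz": 2,"ax": 0,"ay": 0,"az": 0,"hand": 4},
    {"dx": -1,"dy": 2,"dz": 0,"ax": 0,"ay": 0,"az": 0,"hand": 4},
    {"dx": -1,"dy": 3,"dz": 0,"ax": 0,"ay": 0,"az": 0,"hand": 4},
    {"dx": -1,"dy": 3,"dz": 0,"ax": 0,"ay": 0,"az": 0,"hand": 4},
    {"dx": -1.5,"dy": 3,"dz": 0,"ax": 0,"ay": 0,"az": 0,"hand": 4},
    {"dx": -1.2,"dy": 3,"dz": 0,"ax": 0,"ay": 0,"az": 0,"hand": 4}
  ]
}}

```text
clock: 6.25
eef_pos: [488.6, 241.0, 114.0]
ee_rot: [1.0, 0.019, -0.0, 0.0]
force: [-0.5, 0.4, -1.8]
gripper_width: 0.597
```

>>> {"method": "carry_out", "body": {
  "plan": [
    {"dx": -1,"dy": 2.5,"dz": 0,"ax": 0,"ay": 0,"az": 0,"hand": 4},
    {"dx": 0,"dy": 0,"dz": 0,"ax": 0,"ay": 0,"az": 0,"hand": 4},
    {"dx": 0,"dy": 0,"dz": -2,"ax": 0,"ay": 0,"az": 0,"hand": 4},
    {"dx": 0,"dy": 0,"dz": -2,"ax": 0,"ay": 0,"az": 0,"hand": 4},
    {"dx": 0,"dy": 0,"dz": -1,"ax": 0,"ay": 0,"az": 0,"hand": 4},
    {"dx": 0,"dy": 0,"dz": 0,"ax": 0,"ay": 0,"az": 0,"hand": 4},
    {"dx": 0,"dy": 0,"dz": 0,"ax": 0,"ay": 0,"az": 0,"hand": 4}
  ]
}}

```text
clock: 6.95
eef_pos: [479.8, 264.8, 63.9]
ee_rot: [1.0, 0.019, -0.0, 0.0]
force: [-0.6, 0.3, -1.8]
gripper_width: 0.599
```

```bash
python3 - <<'E'
from h import *
st()
E
```

```text
t 6.95 pos [479.8 264.8  63.9] jaw -87.8 down [-0. -0. -1.] w 55.7 F [-0.6  0.3 -1.8] q7 -2.13
```

>>> {"method": "carry_out", "body": {
  "plan": [
    {"dx": 0,"dy": 0,"dz": -0.5,"ax": 0,"ay": 0,"az": 0,"hand": 4},
    {"dx": 0,"dy": 0,"dz": -0.2,"ax": 0,"ay": 0,"az": 0,"hand": 4},
    {"dx": 0,"dy": 0,"dz": -0.1,"ax": 0,"ay": 0,"az": 0,"hand": 4},
    {"dx": 0,"dy": 0,"dz": -0.1,"ax": 0,"ay": 0,"az": 0,"hand": 4},
    {"dx": 0,"dy": 0,"dz": 0,"ax": 0,"ay": 0,"az": 0,"hand": 4},
    {"dx": 0,"dy": 0,"dz": 0,"ax": 0,"ay": 0,"az": 0,"hand": 4}
  ]
}}

```text
clock: 7.55
eef_pos: [479.6, 265.2, 54.7]
ee_rot: [1.0, 0.019, 0.0, -0.0]
force: [0.5, -0.4, -1.2]
gripper_width: 0.596
```

>>> {"method": "carry_out", "body": {
  "plan": [
    {"dx": 0,"dy": 0,"dz": -0.1,"ax": 0,"ay": 0,"az": 0,"hand": 4},
    {"dx": 0,"dy": 0,"dz": 0,"ax": 0,"ay": 0,"az": 0,"hand": 4},
    {"dx": 0,"dy": 0,"dz": 0,"ax": 0,"ay": 0,"az": 0,"hand": 4}
  ]
}}

```text
clock: 7.85
eef_pos: [479.7, 265.2, 54.2]
ee_rot: [1.0, 0.019, 0.0, -0.0]
force: [-1.5, -0.4, 5.9]
gripper_width: 0.599
```

>>> {"method": "carry_out", "body": {
  "plan": [
    {"dx": 0,"dy": 0,"dz": 0,"ax": 0,"ay": 0,"az": 0,"hand": 6.5},
    {"dx": 0,"dy": 0,"dz": 0,"ax": 0,"ay": 0,"az": 0,"hand": 8},
    {"dx": 0,"dy": 0,"dz": 0,"ax": 0,"ay": 0,"az": 0,"hand": 9.3},
    {"dx": 0,"dy": 0,"dz": 0,"ax": 0,"ay": 0,"az": 0,"hand": 9.3},
    {"dx": 0,"dy": 0,"dz": 0,"ax": 0,"ay": 0,"az": 0,"hand": 9.3},
    {"dx": 0,"dy": 0,"dz": 1,"ax": 0,"ay": 0,"az": 0,"hand": 9.3},
    {"dx": 0,"dy": 0,"dz": 2,"ax": 0,"ay": 0,"az": 0,"hand": 9.3},
    {"dx": 0,"dy": 0,"dz": 3,"ax": 0,"ay": 0,"az": 0,"hand": 9.3}
  ]
}}

```text
clock: 8.65
eef_pos: [478.9, 264.8, 113.8]
ee_rot: [1.0, 0.019, -0.001, 0.001]
force: [0.6, 0.1, -0.0]
gripper_width: 0.999
```

>>> {"method": "carry_out", "body": {
  "plan": [
    {"dx": 0,"dy": 0,"dz": 4,"ax": 0,"ay": 0,"az": 0,"hand": 9.3},
    {"dx": 0,"dy": 0,"dz": 4,"ax": 0,"ay": 0,"az": 0,"hand": 9.3},
    {"dx": 0,"dy": -2,"dz": 2,"ax": 0,"ay": 0,"az": 0,"hand": 9.3},
    {"dx": 1,"dy": -4,"dz": 0,"ax": 0,"ay": 0,"az": 0,"hand": 9.3},
    {"dx": 1,"dy": -4,"dz": 0,"ax": 0,"ay": 0,"az": 0,"hand": 9.3},
    {"dx": 1,"dy": -4,"dz": 0,"ax": 0,"ay": 0,"az": 0,"hand": 9.3},
    {"dx": 1,"dy": -4,"dz": 0,"ax": 0,"ay": 0,"az": 0.02,"hand": 9.3},
    {"dx": 1,"dy": -4,"dz": 0,"ax": 0,"ay": 0,"az": 0.02,"hand": 9.3}
  ]
}}

```text
clock: 9.45
eef_pos: [529.6, 43.5, 214.5]
ee_rot: [0.999, 0.04, 0.0, -0.0]
force: [1.2, 0.1, -0.0]
gripper_width: 1.0
```

```bash
python3 - <<'E'
from h import *
st()
c=read_camera("top");print(at(c,264.2,181,102),at(c,186.3,182.6,100))
g=cv2.imread("pics/top0.png").astype(int)
b=((g[:,:,0]-g[:,:,2]>40)).astype(np.uint8)
# pocket circle on jar insert: fit circle with top0
m=np.zeros_like(b);m[170:205,310:352]=b[170:205,310:352]
pt=cv2.findNonZero(m);(u,v),r=cv2.minEnclosingCircle(pt);print("pocket",u,v,r,at(c,u,v,12),at(c,u,v,32))
m=np.zeros_like(b);m[135:215,172:222]=b[135:215,172:222];print("fi floor",pose_from_mask(c,m,20),pose_from_mask(c,m,32))
m=np.zeros_like(b);m[140:230,238:294]=b[140:230,238:294]
pt=cv2.findNonZero(m)[:,0]
for y in (150,220):
    r=pt[(abs(pt[:,1]-y)<=3)&(pt[:,0]>252)&(pt[:,0]<280)];print("bar end",y,r[:,0].min(),r[:,0].max())
r=pt[(pt[:,0]<255)&(pt[:,1]>165)&(pt[:,1]<205)];print("slot L",r[:,1].min(),r[:,1].max())
r=pt[(pt[:,0]>278)&(pt[:,1]>165)&(pt[:,1]<205)];print("slot R",r[:,1].min(),r[:,1].max())
cv2.imwrite("pics/s2.png",c["color"][60:285,85:425].repeat(2,0).repeat(2,1))
s=read_camera("scene");cv2.imwrite("pics/s3.png",s["color"])
E
```

```text
t 9.45 pos [529.6  43.5 214.5] jaw -85.4 down [ 0.001  0.    -1.   ] w 93.0 F [ 1.2  0.1 -0. ] q7 -1.67
[548.42574843 -90.9806024  102.        ] [547.07335103 101.61337954 100.        ]
pocket 330.5 187.0 13.086352348327637 [ 541.851231   -268.02007508   12.        ] [ 539.60873715 -264.98791494   32.        ]
fi floor (575.9957885742188, 92.02425384521484, -6.372962951660156, 185.50157165527344, 93.99909210205078) (574.2489624023438, 89.73471069335938, -6.372962951660156, 183.3775177001953, 92.92273712158203)
bar end 150 258 274
bar end 220 256 273
slot L 175 193
slot R 176 194
```

View pics/s3.png

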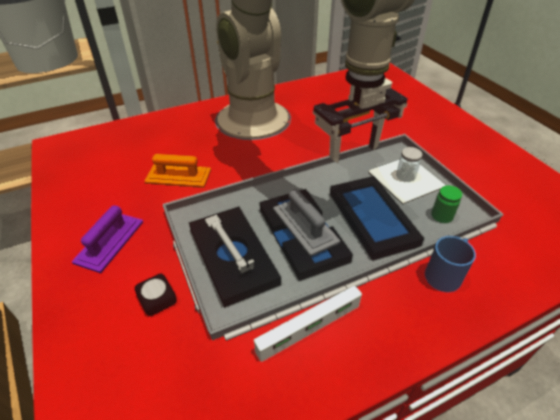

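The jar stands upright on the tile at (409,165) and the float insert is empty. Next I fetch the grey float by its handle.

>>> {"method": "carry_out", "body": {
  "plan": [
    {"dx": 0.5,"dy": -3.3,"dz": 0,"ax": 0,"ay": 0,"az": 0,"hand": 9.3},
    {"dx": 0.5,"dy": -4,"dz": 0,"ax": 0,"ay": 0,"az": 0,"hand": 9.3},
    {"dx": 0.5,"dy": -4,"dz": 0,"ax": 0,"ay": 0,"az": 0,"hand": 8},
    {"dx": 0.5,"dy": -2,"dz": 0,"ax": 0,"ay": 0,"az": 0,"hand": 7},
    {"dx": 0,"dy": 0,"dz": -3,"ax": 0,"ay": 0,"az": 0,"hand": 7},
    {"dx": 0,"dy": 0,"dz": -3,"ax": 0,"ay": 0,"az": 0,"hand": 7},
    {"dx": 0,"dy": 0,"dz": -3,"ax": 0,"ay": 0,"az": 0,"hand": 7},
    {"dx": 0,"dy": 0,"dz": -2,"ax": 0,"ay": 0,"az": 0,"hand": 7}
  ]
}}

```text
clock: 10.35
eef_pos: [549.0, -87.2, 102.5]
ee_rot: [0.999, 0.04, -0.001, -0.0]
force: [-0.4, -0.0, -0.5]
gripper_width: 0.749
```

>>> {"method": "carry_out", "body": {
  "plan": [
    {"dx": 0,"dy": 0,"dz": -1,"ax": 0,"ay": 0,"az": 0,"hand": 7},
    {"dx": 0,"dy": 0,"dz": 0,"ax": 0,"ay": 0,"az": 0,"hand": 5},
    {"dx": 0,"dy": 0,"dz": 0,"ax": 0,"ay": 0,"az": 0,"hand": 3.5},
    {"dx": 0,"dy": 0,"dz": 0,"ax": 0,"ay": 0,"az": 0,"hand": 2},
    {"dx": 0,"dy": 0,"dz": 0,"ax": 0,"ay": 0,"az": 0,"hand": 1.5},
    {"dx": 0,"dy": 0,"dz": 0,"ax": 0,"ay": 0,"az": 0,"hand": 1.5},
    {"dx": 0,"dy": 0,"dz": 0,"ax": 0,"ay": 0,"az": 0,"hand": 1.5},
    {"dx": 0,"dy": 0,"dz": 0,"ax": 0,"ay": 0,"az": 0,"hand": 1.5}
  ],
  "squeeze": 25
}}

```text
clock: 11.15
eef_pos: [549.8, -87.9, 94.1]
ee_rot: [0.999, 0.039, 0.0, 0.0]
force: [-1.3, 0.2, 5.8]
gripper_width: 0.297
```

```bash
python3 - <<'E'
from h import *
st()
E
```

```text
t 11.15 pos [549.8 -87.9  94.1] jaw -85.5 down [ 0.001 -0.    -1.   ] w 27.6 F [-1.3  0.2  5.8] q7 -1.42
```

>>> {"method": "carry_out", "body": {
  "plan": [
    {"dx": 0,"dy": 0,"dz": 1,"ax": 0,"ay": 0,"az": 0,"hand": 1.5},
    {"dx": 0,"dy": 0,"dz": 2,"ax": 0,"ay": 0,"az": 0,"hand": 1.5},
    {"dx": 0,"dy": 0,"dz": 2,"ax": 0,"ay": 0,"az": 0,"hand": 1.5},
    {"dx": 0.4,"dy": 2,"dz": 0,"ax": 0,"ay": 0,"az": -0.04,"hand": 1.5},
    {"dx": 0.4,"dy": 3,"dz": 0,"ax": 0,"ay": 0,"az": -0.04,"hand": 1.5},
    {"dx": 0.4,"dy": 3,"dz": 0,"ax": 0,"ay": 0,"az": -0.04,"hand": 1.5},
    {"dx": 0.4,"dy": 3,"dz": 0,"ax": 0,"ay": 0,"az": -0.04,"hand": 1.5},
    {"dx": 0.4,"dy": 3,"dz": 0,"ax": 0,"ay": 0,"az": -0.03,"hand": 1.5}
  ]
}}

```text
clock: 11.95
eef_pos: [569.4, 53.3, 144.0]
ee_rot: [0.998, -0.056, -0.0, -0.0]
force: [0.2, -0.7, -2.9]
gripper_width: 0.304
```

>>> {"method": "carry_out", "body": {
  "plan": [
    {"dx": 0.3,"dy": 2,"dz": 0,"ax": 0,"ay": 0,"az": 0,"hand": 1.5},
    {"dx": 0.3,"dy": 2,"dz": 0,"ax": 0,"ay": 0,"az": 0,"hand": 1.5},
    {"dx": 0,"dy": 0,"dz": 0,"ax": 0,"ay": 0,"az": 0,"hand": 1.5},
    {"dx": 0,"dy": 0,"dz": -1,"ax": 0,"ay": 0,"az": 0,"hand": 1.5},
    {"dx": 0,"dy": 0,"dz": -2,"ax": 0,"ay": 0,"az": 0,"hand": 1.5},
    {"dx": 0,"dy": 0,"dz": 0,"ax": 0,"ay": 0,"az": 0,"hand": 1.5},
    {"dx": 0,"dy": 0,"dz": 0,"ax": 0,"ay": 0,"az": 0,"hand": 1.5}
  ]
}}

```text
clock: 12.65
eef_pos: [575.1, 90.9, 113.2]
ee_rot: [0.998, -0.056, -0.001, 0.0]
force: [-0.4, 0.6, -3.0]
gripper_width: 0.3
```

```bash
python3 - <<'E'
from h import *
o=st()
c=read_camera("scene");f=np.array([130,290]);im=cv2.resize(c["color"][130:270,300:460],None,fx=4,fy=4,interpolation=cv2.INTER_CUBIC)
x,y,z=o["eef_pos"]
draw(c,im,boxpts(x,y,-6.3,170,80,z-62),4,np.array([300,130]),(0,255,255))
draw(c,im,boxpts(576,91.5,-6.3,186,96,32),4,np.array([300,130]),(0,255,0))
cv2.imwrite("pics/f1.png",im)
E
```

```text
t 12.65 pos [575.1  90.9 113.2] jaw -96.5 down [-0.002 -0.001 -1.   ] w 27.9 F [-0.4  0.6 -3. ] q7 -1.83
```

View pics/f1.png

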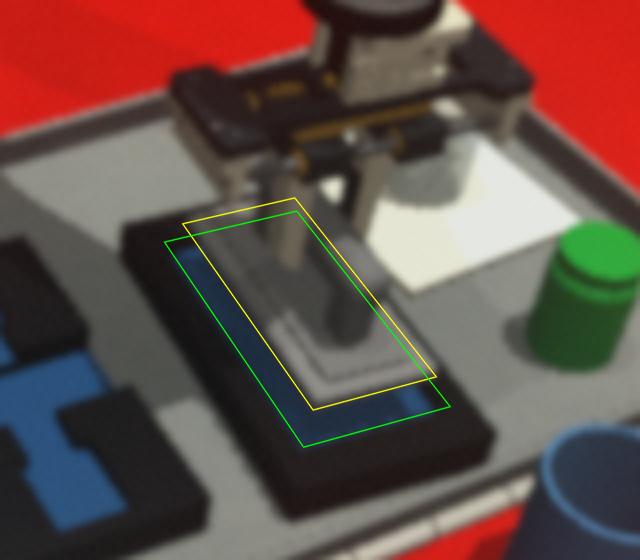

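The float sits over its cut-out with the outlines aligned within a few mm. I lower it.

>>> {"method": "carry_out", "body": {
  "plan": [
    {"dx": 0.1,"dy": 0.1,"dz": -1,"ax": 0,"ay": 0,"az": 0,"hand": 1.5},
    {"dx": 0,"dy": 0,"dz": -1,"ax": 0,"ay": 0,"az": 0,"hand": 1.5},
    {"dx": 0,"dy": 0,"dz": -0.5,"ax": 0,"ay": 0,"az": 0,"hand": 1.5},
    {"dx": 0,"dy": 0,"dz": -0.3,"ax": 0,"ay": 0,"az": 0,"hand": 1.5},
    {"dx": 0,"dy": 0,"dz": -0.2,"ax": 0,"ay": 0,"az": 0,"hand": 1.5},
    {"dx": 0,"dy": 0,"dz": 0,"ax": 0,"ay": 0,"az": 0,"hand": 1.5},
    {"dx": 0,"dy": 0,"dz": 0,"ax": 0,"ay": 0,"az": 0,"hand": 1.5}
  ]
}}

```text
clock: 13.4
eef_pos: [576.7, 93.2, 83.7]
ee_rot: [0.998, -0.056, 0.0, -0.0]
force: [-0.4, -0.1, -2.9]
gripper_width: 0.301
```

>>> {"method": "carry_out", "body": {
  "plan": [
    {"dx": 0,"dy": 0,"dz": -0.1,"ax": 0,"ay": 0,"az": 0,"hand": 1.5},
    {"dx": 0,"dy": 0,"dz": -0.1,"ax": 0,"ay": 0,"az": 0,"hand": 1.5},
    {"dx": 0,"dy": 0,"dz": 0,"ax": 0,"ay": 0,"az": 0,"hand": 1.5}
  ]
}}

```text
clock: 13.7
eef_pos: [576.7, 93.2, 82.1]
ee_rot: [0.998, -0.056, 0.0, -0.0]
force: [-0.6, -0.6, 3.0]
gripper_width: 0.301
```

Contact is at the expected height: TCP at 82 puts the underside on the 20 mm floor. I release, rise and measure the pry bar.

>>> {"method": "carry_out", "body": {
  "plan": [
    {"dx": 0,"dy": 0,"dz": 0,"ax": 0,"ay": 0,"az": 0,"hand": 4},
    {"dx": 0,"dy": 0,"dz": 0,"ax": 0,"ay": 0,"az": 0,"hand": 6},
    {"dx": 0,"dy": 0,"dz": 0,"ax": 0,"ay": 0,"az": 0,"hand": 7},
    {"dx": 0,"dy": 0,"dz": 0,"ax": 0,"ay": 0,"az": 0,"hand": 7},
    {"dx": 0,"dy": 0,"dz": 2,"ax": 0,"ay": 0,"az": 0,"hand": 7},
    {"dx": 0,"dy": 0,"dz": 3,"ax": 0,"ay": 0,"az": 0,"hand": 7},
    {"dx": 0,"dy": 0,"dz": 4,"ax": 0,"ay": 0,"az": 0,"hand": 7},
    {"dx": 0,"dy": 0,"dz": 3,"ax": 0,"ay": 0,"az": 0,"hand": 7}
  ]
}}

```text
clock: 14.5
eef_pos: [576.7, 93.1, 203.5]
ee_rot: [0.998, -0.056, 0.0, -0.0]
force: [-0.2, -0.2, 0.0]
gripper_width: 0.752
```

```bash
python3 - <<'E'
from h import *
st()
c=read_camera("top");s=read_camera("scene")
g=c["color"].astype(int)
for v in (165,170,175,180,185,190,195,200,205,210):
    row=g[v,322:346].min(1);w=np.clip(row-90,0,None);u=322+(w*np.arange(24)).sum()/max(w.sum(),1);n=(row>120).sum()
    print(v,round(u,1),n,np.round(at(c,u,v,46)[:2],1))
for v in range(146,156): print(v,g[v,322:346].min(1).max(),end=' ')
for v in range(222,232): print(v,g[v,328:346].min(1).max(),end=' ')
print(np.round(at(c,333,150,60),1),np.round(at(c,337,227,36),1))
A=cv2.resize(c["color"][135:240,155:385],None,fx=3.4,fy=2.85,interpolation=cv2.INTER_CUBIC)
B=cv2.resize(s["color"][150:310,160:480],None,fx=2.4,fy=1.8,interpolation=cv2.INTER_CUBIC)
B=cv2.copyMakeBorder(B,0,0,0,A.shape[1]-B.shape[1],cv2.BORDER_CONSTANT)
cv2.imwrite("pics/p1.png",np.vstack([A,B]))
E
```

```text
t 14.5 pos [576.7  93.1 203.5] jaw -96.4 down [ 0.001  0.    -1.   ] w 70.0 F [-0.2 -0.2  0. ] q7 -1.85
165 330.1 7 [ 596. -263.]
170 330.8 5 [ 582.8 -264.8]
175 331.5 5 [ 569.6 -266.3]
180 331.9 5 [ 556.4 -267. ]
185 332.6 5 [ 543.2 -268.4]
190 333.0 5 [ 530.1 -269.3]
195 333.3 5 [ 517.  -269.8]
200 334.7 5 [ 503.9 -273.1]
205 335.1 5 [ 490.8 -273.9]
210 335.9 5 [ 477.7 -275.7]
146 69 147 69 148 68 149 69 150 191 151 195 152 201 153 103 154 80 155 143 222 206 223 206 224 206 225 204 226 203 227 203 228 164 229 79 230 79 231 82 [ 632.9 -269.4   60. ] [ 433.6 -279.3   36. ]
```

View pics/p1.png

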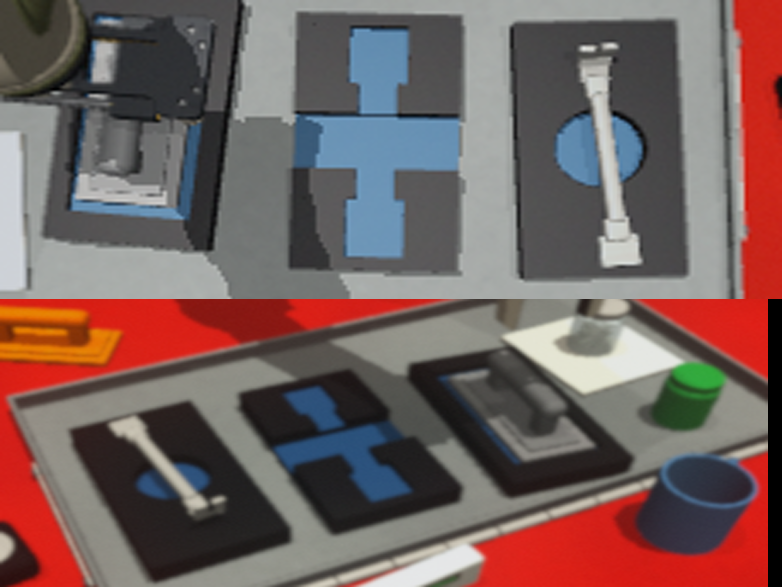

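The float lies inside its cut-out. The bar insert is bare and the pry bar's claw end is at +x. I move to the bar and measure the bar insert's cut-out.

>>> {"method": "carry_out", "body": {
  "plan": [
    {"dx": -0.5,"dy": -2.3,"dz": 0,"ax": 0,"ay": 0,"az": 0.03,"hand": 7},
    {"dx": -0.5,"dy": -4,"dz": 0,"ax": 0,"ay": 0,"az": 0.03,"hand": 7},
    {"dx": -0.5,"dy": -4,"dz": 0,"ax": 0,"ay": 0,"az": 0.03,"hand": 6},
    {"dx": -0.5,"dy": -4,"dz": 0,"ax": 0,"ay": 0,"az": 0.03,"hand": 5},
    {"dx": -0.5,"dy": -4,"dz": 0,"ax": 0,"ay": 0,"az": 0.03,"hand": 4},
    {"dx": -0.5,"dy": -4,"dz": 0,"ax": 0,"ay": 0,"az": 0.03,"hand": 4},
    {"dx": -0.5,"dy": -4,"dz": 0,"ax": 0,"ay": 0,"az": 0.03,"hand": 4},
    {"dx": -0.5,"dy": -4,"dz": 0,"ax": 0,"ay": 0,"az": 0,"hand": 4}
  ]
}}

```text
clock: 15.4
eef_pos: [535.8, -211.3, 200.8]
ee_rot: [0.999, 0.05, -0.0, -0.0]
force: [0.6, -0.1, -1.2]
gripper_width: 0.436
```

>>> {"method": "carry_out", "body": {
  "plan": [
    {"dx": -0.5,"dy": -4,"dz": -2,"ax": 0,"ay": 0,"az": 0,"hand": 4},
    {"dx": 0,"dy": -2,"dz": -3,"ax": 0,"ay": 0,"az": 0,"hand": 4},
    {"dx": 0,"dy": 0,"dz": -4,"ax": 0,"ay": 0,"az": 0,"hand": 4},
    {"dx": 0,"dy": 0,"dz": -3,"ax": 0,"ay": 0,"az": 0,"hand": 4},
    {"dx": 0,"dy": 0,"dz": 0,"ax": 0,"ay": 0,"az": 0,"hand": 4},
    {"dx": 0,"dy": 0,"dz": 0,"ax": 0,"ay": 0,"az": 0,"hand": 4}
  ]
}}

```text
clock: 16.0
eef_pos: [531.2, -269.6, 81.2]
ee_rot: [0.999, 0.049, -0.001, -0.0]
force: [-0.4, -0.7, 0.6]
gripper_width: 0.431
```

```bash
python3 - <<'E'
from h import *
st()
c=read_camera("top");s=read_camera("scene")
g=c["color"].astype(int);b=(g[:,:,0]-g[:,:,2]>30).astype(np.uint8)
m=np.zeros_like(b);m[132:234,236:296]=b[132:234,236:296]
mid=np.zeros_like(m);mid[:,254:280]=m[:,254:280]
print(pose_from_mask(c,mid,22),pose_from_mask(c,m,16))
im=cv2.resize(c["color"][130:240,230:360],None,fx=4,fy=4,interpolation=cv2.INTER_CUBIC)
for z,e in ((32,(549.7,-92.4,-1.9)),): 
    draw(c,im,boxpts(*e,216,46,z),4,np.array([230,130]),(0,255,255));draw(c,im,boxpts(*e,52,130,z),4,np.array([230,130]),(0,255,0));draw(c,im,boxpts(*e,216,30,z),4,np.array([230,130]),(0,255,0))
B=cv2.resize(s["color"][180:300,180:300],None,fx=3.66,fy=3.66,interpolation=cv2.INTER_CUBIC)[:440]
cv2.imwrite("pics/p2.png",np.hstack([im,B])[:, :800])
E
```

```text
t 16.0 pos [ 531.2 -269.6   81.2] jaw -84.3 down [-0.002  0.001 -1.   ] w 40.1 F [-0.4 -0.7  0.6] q7 -1.06
(548.7245483398438, -95.60883331298828, -0.6203231811523438, 214.673095703125, 66.75994110107422) (549.549560546875, -91.57697296142578, -0.8441390991210938, 215.96499633789062, 128.63487243652344)Traceback (most recent call last):
  File "<stdin>", line 12, in <module>
    return _nx.concatenate(arrs, 1, dtype=dtype, casting=casting)
           ~~~~~~~~~~~~~~~^^^^^^^^^^^^^^^^^^^^^^^^^^^^^^^^^^^^^^^
ValueError: all the input array dimensions except for the concatenation axis must match exactly, but along dimension 0, the array at index 0 has size 440 and the array at index 1 has size 439
```

```bash
python3 - <<'E'
from h import *
c=read_camera("top");s=read_camera("scene")
im=cv2.resize(c["color"][130:240,230:360],None,fx=4,fy=4,interpolation=cv2.INTER_CUBIC)
for z,e in ((32,(549.7,-92.4,-1.5)),): 
    draw(c,im,boxpts(*e,216,46,z),4,np.array([230,130]),(0,255,255));draw(c,im,boxpts(*e,52,130,z),4,np.array([230,130]),(0,255,0));draw(c,im,boxpts(*e,216,30,z),4,np.array([230,130]),(0,255,0))
B=cv2.resize(s["color"][180:300,180:300],(440,440),interpolation=cv2.INTER_CUBIC)
cv2.imwrite("pics/p2.png",np.hstack([im[:,:360],B])[:, :800])
E
```

```text
(no output)
```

View pics/p2.png

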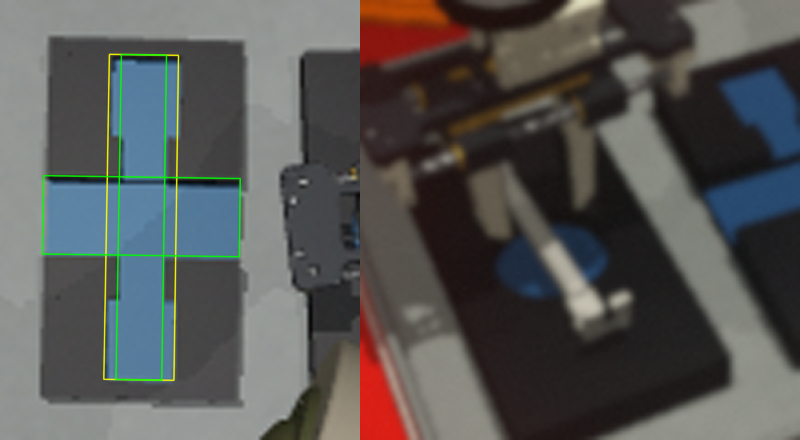

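The cut-out outline fits the bar insert: its centre is about (549.5,-93.5) with yaw about -1.5°. The fingers straddle the shank. I lower and close.

>>> {"method": "carry_out", "body": {
  "plan": [
    {"dx": 0,"dy": 0,"dz": -1,"ax": 0,"ay": 0,"az": 0,"hand": 4},
    {"dx": 0,"dy": 0,"dz": -1,"ax": 0,"ay": 0,"az": 0,"hand": 4},
    {"dx": 0,"dy": 0,"dz": -0.1,"ax": 0,"ay": 0,"az": 0,"hand": 4},
    {"dx": 0,"dy": 0,"dz": 0,"ax": 0,"ay": 0,"az": 0,"hand": 2.5},
    {"dx": 0,"dy": 0,"dz": 0,"ax": 0,"ay": 0,"az": 0,"hand": 0.5},
    {"dx": 0,"dy": 0,"dz": 0,"ax": 0,"ay": 0,"az": 0,"hand": 0.5},
    {"dx": 0,"dy": 0,"dz": 0,"ax": 0,"ay": 0,"az": 0,"hand": 0.5},
    {"dx": 0,"dy": 0,"dz": 0,"ax": 0,"ay": 0,"az": 0,"hand": 0.5}
  ],
  "squeeze": 40
}}

```text
clock: 17.0
eef_pos: [531.7, -270.1, 60.8]
ee_rot: [0.999, 0.049, 0.0, 0.0]
force: [-0.9, -0.2, -0.3]
gripper_width: 0.145
```

>>> {"method": "carry_out", "body": {
  "plan": [
    {"dx": 0,"dy": 0,"dz": 0,"ax": 0,"ay": 0,"az": 0,"hand": 0.5},
    {"dx": 0,"dy": 0,"dz": 1,"ax": 0,"ay": 0,"az": 0,"hand": 0.5},
    {"dx": 0,"dy": 0,"dz": 1,"ax": 0,"ay": 0,"az": 0,"hand": 0.5},
    {"dx": 0,"dy": 0,"dz": 1,"ax": 0,"ay": 0,"az": 0,"hand": 0.5},
    {"dx": 0,"dy": 0,"dz": 1,"ax": 0,"ay": 0,"az": 0,"hand": 0.5},
    {"dx": 0,"dy": 0,"dz": 0,"ax": 0,"ay": 0,"az": 0,"hand": 0.5}
  ]
}}

```text
clock: 17.6
eef_pos: [532.3, -270.2, 102.5]
ee_rot: [0.999, 0.049, 0.001, 0.001]
force: [0.6, 0.1, -3.5]
gripper_width: 0.146
```

```bash
python3 - <<'E'
from h import *
st();print(manip.get_obs()["torque"])
E
```

```text
t 17.6 pos [ 532.3 -270.2  102.5] jaw -84.3 down [ 0.002 -0.001 -1.   ] w 13.6 F [ 0.6  0.1 -3.5] q7 -1.06
[-0.01145927  0.0531561   0.03366453]
```

>>> {"method": "carry_out", "body": {
  "plan": [
    {"dx": 0.2,"dy": 2,"dz": 0,"ax": 0,"ay": 0,"az": -0.02,"hand": 0.5},
    {"dx": 0.3,"dy": 3,"dz": 0,"ax": 0,"ay": 0,"az": -0.03,"hand": 0.5},
    {"dx": 0.3,"dy": 3,"dz": 0,"ax": 0,"ay": 0,"az": -0.03,"hand": 0.5},
    {"dx": 0.3,"dy": 3,"dz": 0,"ax": 0,"ay": 0,"az": -0.03,"hand": 0.5},
    {"dx": 0.3,"dy": 3,"dz": 0,"ax": 0,"ay": 0,"az": -0.01,"hand": 0.5},
    {"dx": 0.3,"dy": 2,"dz": 0,"ax": 0,"ay": 0,"az": 0,"hand": 0.5},
    {"dx": 0.1,"dy": 1.7,"dz": 0,"ax": 0,"ay": 0,"az": 0,"hand": 0.5},
    {"dx": 0,"dy": 0,"dz": -1,"ax": 0,"ay": 0,"az": 0,"hand": 0.5}
  ]
}}

```text
clock: 18.4
eef_pos: [550.5, -89.9, 91.1]
ee_rot: [1.0, -0.009, 0.001, -0.001]
force: [0.8, -0.4, -3.2]
gripper_width: 0.145
```

>>> {"method": "carry_out", "body": {
  "plan": [
    {"dx": 0,"dy": 0,"dz": -1.2,"ax": 0,"ay": 0,"az": 0,"hand": 0.5},
    {"dx": 0,"dy": 0,"dz": 0,"ax": 0,"ay": 0,"az": 0,"hand": 0.5},
    {"dx": 0,"dy": 0,"dz": 0,"ax": 0,"ay": 0,"az": 0,"hand": 0.5}
  ]
}}

```text
clock: 18.7
eef_pos: [549.0, -94.1, 77.9]
ee_rot: [1.0, -0.011, -0.001, 0.0]
force: [0.1, -0.7, -3.1]
gripper_width: 0.142
```

```bash
python3 - <<'E'
from h import *
st()
s=read_camera("scene");c=read_camera("top")
B=cv2.resize(s["color"][180:300,230:380],(500,400),interpolation=cv2.INTER_CUBIC)
A=cv2.resize(c["color"][130:240,230:310],(290,400),interpolation=cv2.INTER_CUBIC)
cv2.imwrite("pics/p3.png",np.hstack([A,B]))
E
```

```text
t 18.7 pos [549.  -94.1  77.9] jaw -91.3 down [-0.002 -0.    -1.   ] w 13.2 F [ 0.1 -0.7 -3.1] q7 -1.39
```

View pics/p3.png

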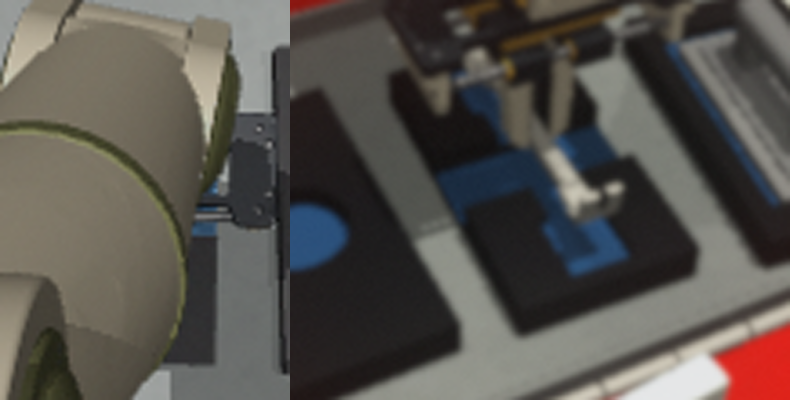

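The bar hangs level over its dog-bone. I lower it.

>>> {"method": "carry_out", "body": {
  "plan": [
    {"dx": 0,"dy": 0,"dz": -1,"ax": 0,"ay": 0,"az": 0,"hand": 0.5},
    {"dx": 0,"dy": 0,"dz": -0.5,"ax": 0,"ay": 0,"az": 0,"hand": 0.5},
    {"dx": 0,"dy": 0,"dz": -0.3,"ax": 0,"ay": 0,"az": 0,"hand": 0.5},
    {"dx": 0,"dy": 0,"dz": -0.2,"ax": 0,"ay": 0,"az": 0,"hand": 0.5},
    {"dx": 0,"dy": 0,"dz": -0.2,"ax": 0,"ay": 0,"az": 0,"hand": 0.5},
    {"dx": 0,"dy": 0,"dz": -0.2,"ax": 0,"ay": 0,"az": 0,"hand": 0.5},
    {"dx": 0,"dy": 0,"dz": -0.1,"ax": 0,"ay": 0,"az": 0,"hand": 0.5},
    {"dx": 0,"dy": 0,"dz": 0,"ax": 0,"ay": 0,"az": 0,"hand": 0.5}
  ]
}}

```text
clock: 19.6
eef_pos: [549.6, -92.8, 53.5]
ee_rot: [1.0, -0.011, -0.0, -0.0]
force: [0.7, 0.3, -2.5]
gripper_width: 0.147
```

>>> {"method": "carry_out", "body": {
  "plan": [
    {"dx": 0,"dy": 0,"dz": -0.1,"ax": 0,"ay": 0,"az": 0,"hand": 0.5},
    {"dx": 0,"dy": 0,"dz": 0,"ax": 0,"ay": 0,"az": 0,"hand": 0.5},
    {"dx": 0,"dy": 0,"dz": 0,"ax": 0,"ay": 0,"az": 0,"hand": 0.5}
  ]
}}

```text
clock: 19.9
eef_pos: [549.6, -92.8, 52.7]
ee_rot: [1.0, -0.011, 0.0, -0.0]
force: [-0.1, 0.4, -3.6]
gripper_width: 0.144
```

>>> {"method": "carry_out", "body": {
  "plan": [
    {"dx": 0,"dy": 0,"dz": -0.1,"ax": 0,"ay": 0,"az": 0,"hand": 0.5},
    {"dx": 0,"dy": 0,"dz": -0.1,"ax": 0,"ay": 0,"az": 0,"hand": 0.5},
    {"dx": 0,"dy": 0,"dz": 0,"ax": 0,"ay": 0,"az": 0,"hand": 0.5}
  ]
}}

```text
clock: 20.2
eef_pos: [549.6, -92.9, 50.8]
ee_rot: [1.0, -0.011, 0.0, -0.0]
force: [-1.0, 0.5, -0.3]
gripper_width: 0.145
```

>>> {"method": "carry_out", "body": {
  "plan": [
    {"dx": 0,"dy": 0,"dz": 0,"ax": 0,"ay": 0,"az": 0,"hand": 2.5},
    {"dx": 0,"dy": 0,"dz": 0,"ax": 0,"ay": 0,"az": 0,"hand": 4},
    {"dx": 0,"dy": 0,"dz": 0,"ax": 0,"ay": 0,"az": 0,"hand": 4},
    {"dx": 0,"dy": 0,"dz": 1,"ax": 0,"ay": 0,"az": 0,"hand": 4},
    {"dx": 0,"dy": 0,"dz": 3,"ax": 0,"ay": 0,"az": 0,"hand": 4},
    {"dx": 0,"dy": 0,"dz": 4,"ax": 0,"ay": 0,"az": 0,"hand": 6},
    {"dx": 0,"dy": 0,"dz": 4,"ax": 0,"ay": 0,"az": 0,"hand": 8},
    {"dx": 0,"dy": 0,"dz": 3,"ax": 0,"ay": 0,"az": 0,"hand": 9.3}
  ]
}}

```text
clock: 21.0
eef_pos: [549.8, -93.0, 203.7]
ee_rot: [1.0, -0.011, 0.001, 0.0]
force: [0.1, 0.7, 0.1]
gripper_width: 0.637
```

>>> {"method": "carry_out", "body": {
  "plan": [
    {"dx": -0.7,"dy": 2.8,"dz": 0,"ax": 0,"ay": 0,"az": 0,"hand": 9.3},
    {"dx": -0.7,"dy": 4,"dz": 0,"ax": 0,"ay": 0,"az": 0,"hand": 9.3},
    {"dx": -0.7,"dy": 4,"dz": 0,"ax": 0,"ay": 0,"az": 0,"hand": 9.3},
    {"dx": -0.7,"dy": 4,"dz": 0,"ax": 0,"ay": 0,"az": 0,"hand": 9.3},
    {"dx": -0.7,"dy": 4,"dz": 0,"ax": 0,"ay": 0,"az": 0,"hand": 9.3},
    {"dx": -0.7,"dy": 4,"dz": 0,"ax": 0,"ay": 0,"az": 0,"hand": 9.3},
    {"dx": -0.7,"dy": 4,"dz": 0,"ax": 0,"ay": 0,"az": 0,"hand": 9.3},
    {"dx": -0.7,"dy": 4,"dz": 0,"ax": 0,"ay": 0,"az": 0,"hand": 9.3}
  ]
}}

```text
clock: 21.8
eef_pos: [493.0, 216.7, 201.5]
ee_rot: [1.0, -0.011, 0.0, -0.0]
force: [0.2, 0.5, 0.2]
gripper_width: 1.0
```

>>> {"method": "carry_out", "body": {
  "plan": [
    {"dx": -0.7,"dy": 3,"dz": 0,"ax": 0,"ay": 0,"az": 0,"hand": 9.3},
    {"dx": -0.7,"dy": 2,"dz": 0,"ax": 0,"ay": 0,"az": 0,"hand": 9.3},
    {"dx": 0,"dy": 0,"dz": 0,"ax": 0,"ay": 0,"az": 0,"hand": 9.3},
    {"dx": 0,"dy": 0,"dz": 0,"ax": 0,"ay": 0,"az": 0,"hand": 9.3}
  ]
}}

```text
clock: 22.2
eef_pos: [479.4, 264.9, 201.1]
ee_rot: [1.0, -0.01, 0.0, 0.0]
force: [0.8, -0.6, 0.9]
gripper_width: 1.005
```

```bash
python3 - <<'E'
from h import *
st()
s=read_camera("scene");c=read_camera("top")
cv2.imwrite("pics/p4.png",cv2.resize(s["color"][150:310,180:450],(800,474),interpolation=cv2.INTER_CUBIC))
E
```

```text
t 22.2 pos [479.4 264.9 201.1] jaw -91.2 down [ 0. -0. -1.] w 93.4 F [ 0.8 -0.6  0.9] q7 -2.08
```

View pics/p4.png

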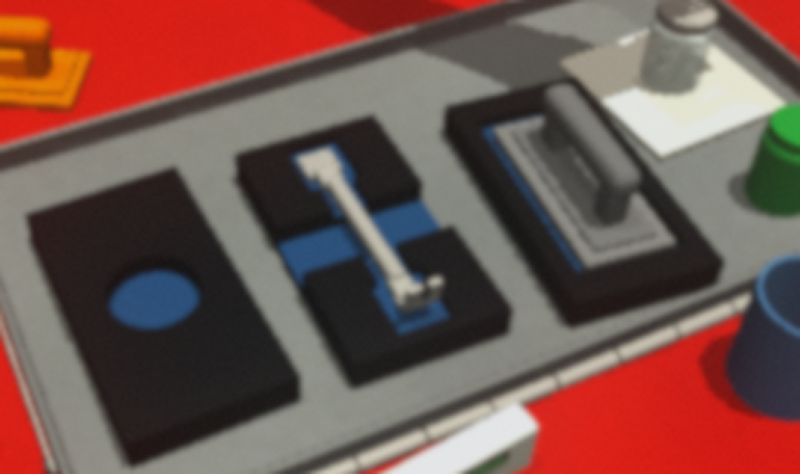

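The bar lies in its dog-bone and the float in its rectangle. The jar is upright on the tile. Now the jar.

>>> {"method": "carry_out", "body": {
  "plan": [
    {"dx": 0,"dy": 0,"dz": -3,"ax": 0,"ay": 0,"az": 0,"hand": 9.3},
    {"dx": 0,"dy": 0,"dz": -3,"ax": 0,"ay": 0,"az": 0,"hand": 9.3},
    {"dx": 0,"dy": 0,"dz": -3,"ax": 0,"ay": 0,"az": 0,"hand": 9.3},
    {"dx": 0,"dy": 0,"dz": -3,"ax": 0,"ay": 0,"az": 0,"hand": 9.3},
    {"dx": 0,"dy": 0,"dz": -2,"ax": 0,"ay": 0,"az": 0,"hand": 9.3},
    {"dx": 0,"dy": 0,"dz": -0.6,"ax": 0,"ay": 0,"az": 0,"hand": 9.3},
    {"dx": 0,"dy": 0,"dz": 0,"ax": 0,"ay": 0,"az": 0,"hand": 9.3},
    {"dx": 0,"dy": 0,"dz": 0,"ax": 0,"ay": 0,"az": 0,"hand": 8}
  ],
  "squeeze": 15
}}

```text
clock: 23.1
eef_pos: [480.3, 264.7, 55.5]
ee_rot: [1.0, -0.011, 0.0, -0.0]
force: [0.0, 0.0, 0.4]
gripper_width: 0.955
```

>>> {"method": "carry_out", "body": {
  "plan": [
    {"dx": 0,"dy": 0,"dz": 0,"ax": 0,"ay": 0,"az": 0,"hand": 7},
    {"dx": 0,"dy": 0,"dz": 0,"ax": 0,"ay": 0,"az": 0,"hand": 6},
    {"dx": 0,"dy": 0,"dz": 0,"ax": 0,"ay": 0,"az": 0,"hand": 5},
    {"dx": 0,"dy": 0,"dz": 0,"ax": 0,"ay": 0,"az": 0,"hand": 4},
    {"dx": 0,"dy": 0,"dz": 0,"ax": 0,"ay": 0,"az": 0,"hand": 4},
    {"dx": 0,"dy": 0,"dz": 0,"ax": 0,"ay": 0,"az": 0,"hand": 4},
    {"dx": 0,"dy": 0,"dz": 0,"ax": 0,"ay": 0,"az": 0,"hand": 4},
    {"dx": 0,"dy": 0,"dz": 0,"ax": 0,"ay": 0,"az": 0,"hand": 4}
  ]
}}

```text
clock: 23.9
eef_pos: [479.7, 265.3, 54.9]
ee_rot: [1.0, -0.011, 0.0, -0.0]
force: [-0.6, 0.2, 6.1]
gripper_width: 0.597
```

The grip is too low for the pocket, as the fingertips would meet the insert's top. I regrip 12 mm higher.

>>> {"method": "carry_out", "body": {
  "plan": [
    {"dx": 0,"dy": 0,"dz": 0,"ax": 0,"ay": 0,"az": 0,"hand": 6.5},
    {"dx": 0,"dy": 0,"dz": 0,"ax": 0,"ay": 0,"az": 0,"hand": 7.5},
    {"dx": 0,"dy": 0,"dz": 0,"ax": 0,"ay": 0,"az": 0,"hand": 7.5},
    {"dx": 0,"dy": 0,"dz": 0,"ax": 0,"ay": 0,"az": 0,"hand": 7.5},
    {"dx": 0,"dy": 0,"dz": 0.6,"ax": 0,"ay": 0,"az": 0,"hand": 7.5},
    {"dx": 0,"dy": 0,"dz": 0.6,"ax": 0,"ay": 0,"az": 0,"hand": 7.5},
    {"dx": 0,"dy": 0,"dz": 0,"ax": 0,"ay": 0,"az": 0,"hand": 7},
    {"dx": 0,"dy": 0,"dz": 0,"ax": 0,"ay": 0,"az": 0,"hand": 6}
  ]
}}

```text
clock: 24.7
eef_pos: [479.8, 265.3, 67.0]
ee_rot: [1.0, -0.011, 0.0, -0.0]
force: [0.4, -1.0, 0.3]
gripper_width: 0.711
```

>>> {"method": "carry_out", "body": {
  "plan": [
    {"dx": 0,"dy": 0,"dz": 0,"ax": 0,"ay": 0,"az": 0,"hand": 5},
    {"dx": 0,"dy": 0,"dz": 0,"ax": 0,"ay": 0,"az": 0,"hand": 4},
    {"dx": 0,"dy": 0,"dz": 0,"ax": 0,"ay": 0,"az": 0,"hand": 4},
    {"dx": 0,"dy": 0,"dz": 0,"ax": 0,"ay": 0,"az": 0,"hand": 4},
    {"dx": 0,"dy": 0,"dz": 0,"ax": 0,"ay": 0,"az": 0,"hand": 4},
    {"dx": 0,"dy": 0,"dz": 0,"ax": 0,"ay": 0,"az": 0,"hand": 4}
  ]
}}

```text
clock: 25.3
eef_pos: [479.6, 265.1, 66.6]
ee_rot: [1.0, -0.011, -0.0, 0.0]
force: [0.9, 0.5, 2.6]
gripper_width: 0.592
```

```bash
python3 - <<'E'
from h import *
st()
E
```

```text
t 25.3 pos [479.6 265.1  66.6] jaw -91.2 down [-0. -0. -1.] w 55.0 F [0.9 0.5 2.6] q7 -2.04
```

>>> {"method": "carry_out", "body": {
  "plan": [
    {"dx": 0,"dy": 0,"dz": 1,"ax": 0,"ay": 0,"az": 0,"hand": 4},
    {"dx": 0,"dy": 0,"dz": 2,"ax": 0,"ay": 0,"az": 0,"hand": 4},
    {"dx": 0,"dy": 0,"dz": 3,"ax": 0,"ay": 0,"az": 0,"hand": 4},
    {"dx": 0,"dy": 0,"dz": 3,"ax": 0,"ay": 0,"az": 0,"hand": 4},
    {"dx": 0,"dy": 0,"dz": 2,"ax": 0,"ay": 0,"az": 0,"hand": 4},
    {"dx": 0.3,"dy": -1,"dz": 0.5,"ax": 0,"ay": 0,"az": 0,"hand": 4},
    {"dx": 0.3,"dy": -2,"dz": 0,"ax": 0,"ay": 0,"az": 0,"hand": 4},
    {"dx": 0.3,"dy": -3,"dz": 0,"ax": 0,"ay": 0,"az": 0,"hand": 4}
  ]
}}

```text
clock: 26.1
eef_pos: [488.4, 205.1, 181.3]
ee_rot: [1.0, -0.009, -0.0, -0.0]
force: [1.0, -1.0, -1.6]
gripper_width: 0.596
```

>>> {"method": "carry_out", "body": {
  "plan": [
    {"dx": 0.5,"dy": -3,"dz": 0,"ax": 0,"ay": 0,"az": 0,"hand": 4},
    {"dx": 0.5,"dy": -3,"dz": 0,"ax": 0,"ay": 0,"az": 0,"hand": 4},
    {"dx": 0.5,"dy": -3,"dz": 0,"ax": 0,"ay": 0,"az": 0,"hand": 4},
    {"dx": 0.5,"dy": -3,"dz": 0,"ax": 0,"ay": 0,"az": 0,"hand": 4},
    {"dx": 0.5,"dy": -3,"dz": 0,"ax": 0,"ay": 0,"az": 0,"hand": 4},
    {"dx": 0.5,"dy": -3,"dz": 0,"ax": 0,"ay": 0,"az": 0,"hand": 4},
    {"dx": 0.5,"dy": -3,"dz": 0,"ax": 0,"ay": 0,"az": 0,"hand": 4},
    {"dx": 0.5,"dy": -3,"dz": 0,"ax": 0,"ay": 0,"az": 0,"hand": 4}
  ]
}}

```text
clock: 26.9
eef_pos: [527.8, -37.0, 180.9]
ee_rot: [1.0, -0.011, -0.001, 0.0]
force: [0.1, -0.5, -1.6]
gripper_width: 0.596
```

>>> {"method": "carry_out", "body": {
  "plan": [
    {"dx": 0.5,"dy": -3,"dz": 0,"ax": 0,"ay": 0,"az": 0,"hand": 4},
    {"dx": 0.5,"dy": -3,"dz": 0,"ax": 0,"ay": 0,"az": 0,"hand": 4},
    {"dx": 0.3,"dy": -3,"dz": 0,"ax": 0,"ay": 0,"az": 0,"hand": 4},
    {"dx": 0,"dy": -3,"dz": 0,"ax": 0,"ay": 0,"az": 0,"hand": 4},
    {"dx": 0,"dy": -3,"dz": 0,"ax": 0,"ay": 0,"az": 0,"hand": 4},
    {"dx": 0,"dy": -3,"dz": 0,"ax": 0,"ay": 0,"az": 0,"hand": 4},
    {"dx": 0,"dy": -3,"dz": 0,"ax": 0,"ay": 0,"az": 0,"hand": 4},
    {"dx": 0,"dy": -1.2,"dz": 0,"ax": 0,"ay": 0,"az": 0,"hand": 4}
  ]
}}

```text
clock: 27.7
eef_pos: [539.9, -260.8, 180.8]
ee_rot: [1.0, -0.013, -0.001, 0.001]
force: [-0.1, 0.4, -2.5]
gripper_width: 0.599
```

```bash
python3 - <<'E'
from h import *
st()
E
```

```text
t 27.7 pos [ 539.9 -260.8  180.8] jaw -91.4 down [-0.002 -0.001 -1.   ] w 55.7 F [-0.1  0.4 -2.5] q7 -1.15
```

>>> {"method": "carry_out", "body": {
  "plan": [
    {"dx": 0,"dy": -1,"dz": 0,"ax": 0,"ay": 0,"az": 0,"hand": 4},
    {"dx": 0,"dy": 0,"dz": -2,"ax": 0,"ay": 0,"az": 0,"hand": 4},
    {"dx": 0,"dy": 0,"dz": -2,"ax": 0,"ay": 0,"az": 0,"hand": 4},
    {"dx": 0,"dy": 0,"dz": -2,"ax": 0,"ay": 0,"az": 0,"hand": 4},
    {"dx": 0,"dy": 0,"dz": -2,"ax": 0,"ay": 0,"az": 0,"hand": 4},
    {"dx": 0,"dy": 0,"dz": -0.5,"ax": 0,"ay": 0,"az": 0,"hand": 4},
    {"dx": 0,"dy": 0,"dz": 0,"ax": 0,"ay": 0,"az": 0,"hand": 4},
    {"dx": 0,"dy": 0,"dz": 0,"ax": 0,"ay": 0,"az": 0,"hand": 4}
  ]
}}

```text
clock: 28.5
eef_pos: [541.9, -266.6, 97.2]
ee_rot: [1.0, -0.01, 0.0, 0.0]
force: [-0.3, 0.4, -2.2]
gripper_width: 0.597
```

```bash
python3 - <<'E'
from h import *
o=st();x,y,z=o["eef_pos"]
s=read_camera("scene");off=np.array([180,190]);a=np.linspace(0,2*np.pi,60)
im=cv2.resize(s["color"][190:290,180:300],None,fx=5,fy=5,interpolation=cv2.INTER_CUBIC)
draw(s,im,[(541.5+36*np.cos(t),-267.3+36*np.sin(t),32) for t in a],5,off,(0,255,0))
draw(s,im,[(x+28*np.cos(t),y+28*np.sin(t),z-56.6) for t in a],5,off,(0,255,255))
cv2.imwrite("pics/j1.png",im)
E
```

```text
t 28.5 pos [ 541.9 -266.6   97.2] jaw -91.2 down [ 0.001 -0.    -1.   ] w 55.6 F [-0.3  0.4 -2.2] q7 -1.12
```

View pics/j1.png

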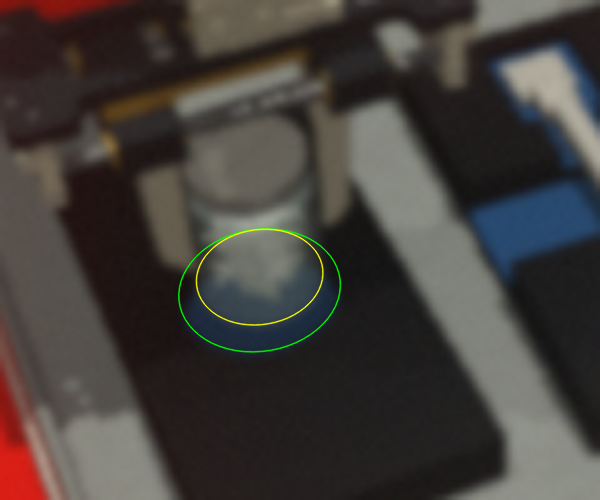

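The jar is centred over the pocket rim and upright. I lower it gently.

>>> {"method": "carry_out", "body": {
  "plan": [
    {"dx": 0,"dy": 0,"dz": -0.5,"ax": 0,"ay": 0,"az": 0,"hand": 4},
    {"dx": 0,"dy": 0,"dz": -0.5,"ax": 0,"ay": 0,"az": 0,"hand": 4},
    {"dx": 0,"dy": 0,"dz": -0.5,"ax": 0,"ay": 0,"az": 0,"hand": 4},
    {"dx": 0,"dy": 0,"dz": 0,"ax": 0,"ay": 0,"az": 0,"hand": 4}
  ]
}}

```text
clock: 28.95
eef_pos: [541.2, -266.6, 80.9]
ee_rot: [1.0, -0.011, -0.001, -0.0]
force: [0.3, -0.1, -1.8]
gripper_width: 0.598
```

>>> {"method": "carry_out", "body": {
  "plan": [
    {"dx": 0,"dy": 0,"dz": -0.5,"ax": 0,"ay": 0,"az": 0,"hand": 4},
    {"dx": 0,"dy": 0,"dz": -0.4,"ax": 0,"ay": 0,"az": 0,"hand": 4},
    {"dx": 0,"dy": 0,"dz": -0.2,"ax": 0,"ay": 0,"az": 0,"hand": 4},
    {"dx": 0,"dy": 0,"dz": -0.1,"ax": 0,"ay": 0,"az": 0,"hand": 4},
    {"dx": 0,"dy": 0,"dz": 0,"ax": 0,"ay": 0,"az": 0,"hand": 4},
    {"dx": 0,"dy": 0,"dz": 0,"ax": 0,"ay": 0,"az": 0,"hand": 4}
  ]
}}

```text
clock: 29.55
eef_pos: [541.6, -266.9, 69.7]
ee_rot: [1.0, -0.011, 0.0, 0.0]
force: [-0.2, -0.5, -1.8]
gripper_width: 0.598
```

>>> {"method": "carry_out", "body": {
  "plan": [
    {"dx": 0,"dy": 0,"dz": -0.1,"ax": 0,"ay": 0,"az": 0,"hand": 4},
    {"dx": 0,"dy": 0,"dz": -0.05,"ax": 0,"ay": 0,"az": 0,"hand": 4},
    {"dx": 0,"dy": 0,"dz": 0,"ax": 0,"ay": 0,"az": 0,"hand": 4}
  ]
}}

```text
clock: 29.85
eef_pos: [541.7, -266.9, 68.6]
ee_rot: [1.0, -0.011, 0.0, 0.0]
force: [-2.0, 0.6, 4.7]
gripper_width: 0.591
```

>>> {"method": "carry_out", "body": {
  "plan": [
    {"dx": 0,"dy": 0,"dz": 0,"ax": 0,"ay": 0,"az": 0,"hand": 6.5},
    {"dx": 0,"dy": 0,"dz": 0,"ax": 0,"ay": 0,"az": 0,"hand": 8},
    {"dx": 0,"dy": 0,"dz": 0,"ax": 0,"ay": 0,"az": 0,"hand": 9},
    {"dx": 0,"dy": 0,"dz": 0,"ax": 0,"ay": 0,"az": 0,"hand": 9},
    {"dx": 0,"dy": 0,"dz": 1,"ax": 0,"ay": 0,"az": 0,"hand": 9},
    {"dx": 0,"dy": 0,"dz": 3,"ax": 0,"ay": 0,"az": 0,"hand": 9},
    {"dx": 0,"dy": 0,"dz": 4,"ax": 0,"ay": 0,"az": 0,"hand": 9},
    {"dx": 0,"dy": 0,"dz": 4,"ax": 0,"ay": 0,"az": 0,"hand": 9}
  ]
}}

```text
clock: 30.65
eef_pos: [541.2, -266.8, 189.8]
ee_rot: [1.0, -0.011, -0.0, -0.0]
force: [0.1, 0.5, -0.6]
gripper_width: 0.968
```

>>> {"method": "carry_out", "body": {
  "plan": [
    {"dx": 0,"dy": 0,"dz": 4,"ax": 0,"ay": 0,"az": 0,"hand": 9},
    {"dx": -2,"dy": -4,"dz": 0,"ax": 0,"ay": 0,"az": 0,"hand": 9},
    {"dx": -2,"dy": -4,"dz": 0,"ax": 0,"ay": 0,"az": 0,"hand": 9},
    {"dx": -2,"dy": -4,"dz": 0,"ax": 0,"ay": 0,"az": 0,"hand": 9},
    {"dx": -2,"dy": -4,"dz": 0,"ax": 0,"ay": 0,"az": 0,"hand": 9},
    {"dx": -2,"dy": -4,"dz": 0,"ax": 0,"ay": 0,"az": 0,"hand": 9},
    {"dx": -2,"dy": -4,"dz": 0,"ax": 0,"ay": 0,"az": 0,"hand": 9},
    {"dx": 0,"dy": 0,"dz": 0,"ax": 0,"ay": 0,"az": 0,"hand": 9}
  ]
}}

```text
clock: 31.45
eef_pos: [416.3, -513.3, 229.0]
ee_rot: [1.0, -0.015, -0.001, 0.002]
force: [0.2, -0.0, 1.0]
gripper_width: 0.966
```

```bash
python3 - <<'E'
from h import *
st()
s=read_camera("scene");c=read_camera("top")
A=cv2.resize(c["color"][120:270,95:375],(800,300),interpolation=cv2.INTER_CUBIC)
A=cv2.resize(c["color"][130:235,160:360],(560,294),interpolation=cv2.INTER_CUBIC)
B=cv2.resize(s["color"][170:310,180:440],(560,302),interpolation=cv2.INTER_CUBIC)
cv2.imwrite("pics/end.png",np.vstack([A,B]))
E
```

```text
t 31.45 pos [ 416.3 -513.3  229. ] jaw -91.7 down [-0.002 -0.004 -1.   ] w 89.8 F [ 0.2 -0.   1. ] q7 -0.72
```

View pics/end.png

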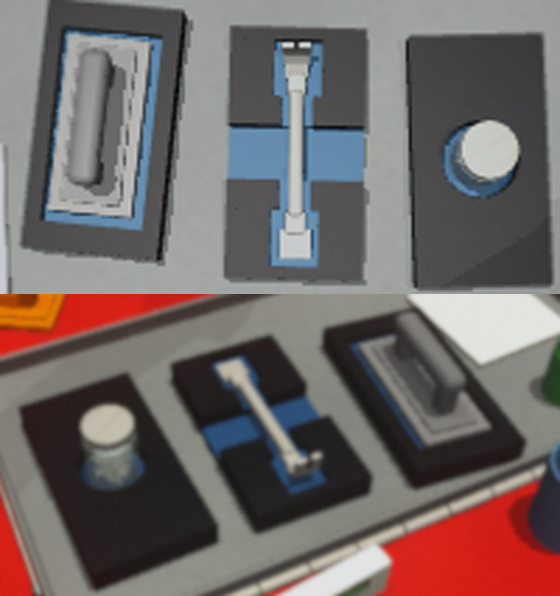

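All three lie within their cut-outs: there is blue floor visible round the float, the bar and the jar. I hand it in.

```bash
python3 -c "
from h import *
print(close_job());st()"
```

```text
the job is handed in; nothing more can be done
None
the job is handed in; nothing more can be done
```

The three tools are now in their own cut-outs, and I handed the job in at about 31.5 s of the 112 s allowed. I stood the jar upright on the tile, moved the float to `float_insert` and the pry bar to `bar_insert`, then set the jar in the pocket of `jar_insert`.

- **Seating:** Each tool reached its cut-out floor at the height I expected, within about 1 mm. The force reading showed contact for the float and the jar. For the pry bar it showed only the weight coming off the gripper.
- **Final pictures:** Both cameras show each tool inside its cut-out, with blue floor visible around it. The jar is upright and was not tipped or dropped. The mug, level, tape measure and green jar were not touched.
- **Checks that failed or disagreed:** My first three move calls were refused because the rows lacked some keys; nothing moved. In the early scene overlay, the float's projected handle outline sat a few pixels too high. The pry bar's yaw came out as 4° from the mask and 6° from the shank line, so I gripped it at about 5.7°. My first grip on the jar, while it stood on the tile, was too low for the pocket, so I took it again 12 mm higher.
- **Not checked:** The last picture is from just before hand-in. The only report was that the job is handed in, so I have no reading from the second after it.

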